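# Hang the keyhole ledge on the bench board

## Task

Two small aluminium tray ledges stand on the bench. Take the one with the big keyhole-shaped opening in its back plate, put the wide round part of the keyhole over the screw head on the upright grey board, and lower it until the screw sits at the top of the narrow slot and the ledge hangs there on its own. Leave the other ledge, which only has a small round hole, where it stands.

Things in the scene. Friction and masses are not known exactly. Their poses are not given: they have to be found in the camera images.
- ledge_grip (a point): Aluminium ledge to hang (160 g, 84 wide, 168 tall, upright on the bench): 6 mm back plate, tray 59 deep at its foot to local -x (front); y width, z up. Point: centre of its top grip tab, 10 thick (x), 48 wide (y), 44 tall; 18 below the top, 150 above the underside. Grip from above, fingers before and behind. Keyhole below: round hole 52 dia, centre 100 below this point, slot 22 wide above it.
- ledge_seat (a point): Same ledge, mid-thickness of the 6 mm plate, local axes as ledge_grip: where the screw's axis lies when the ledge hangs fully home, near the top of the narrow slot. 58 mm below ledge_grip, 42 mm above the centre of the round hole, 92 mm above the underside.
- screw (a point): Fixed screw standing out level from an upright grey board (130 mm wide, top edge 20 above the screw). Point on its axis, 145 above the bench, half-way between board and head. Local -x points out of the board, y along it, z up. Shank 8 dia; board face 9 behind this point (+x), head's back 9 in front; head 28 dia, 6 thick. A hung ledge leans up to 8 degrees, top forward.
- plain_grip (a point): The other ledge, to be left alone: same outline, size and axes as the first, but its back plate has only a small round hole 15 mm in diameter. Point: centre of its grip tab, 150 mm above its underside.

How it is judged:
By the outcome, as a careful person would: the job done as asked, in the order asked, and still so for the second after the job is handed in, with the robot touching nothing.
It also fails if it takes over 35 s, if anything falls off the work surface, if the arm or the gripper's body presses on something with over 40 N, if the wrist force passes 120 N, or if a joint passes its speed limit or range.

## Robot

A 6-joint arm with a two-finger parallel gripper is mounted at the origin on a cart in front of the work surface, level with it; the furniture and walls round the work are solid. World frame = base frame: x ahead of the robot, y to its left, z up, the work surface at z = 0. Lengths are in mm, angles in rad, forces in N, time in s.
With the tool pointing down it reaches from about 350 to 950 mm from the base axis. Payload 17.4 kg.
Tool frame: the origin (TCP) lies between the finger pads; the fingertips stand finger_overhang ahead of it and the grasp point (between the pads) lies 3 mm ahead of it (finger_overhang is the distance from the TCP to the fingertips, in mm); z points along the fingers, x is the direction in which the jaws open and shut, and the axes are right-handed (so a half turn about z gives the same grasp; the last joint's range is limited). The gripper opens to 93 mm and grips with 3 to 60 N. Pads are 15 mm wide; open, the fingers measure 128 mm over their backs; the gripper's body (75 mm by 188 mm) begins 65 mm behind the grasp point.
Start: joints at [1.089, 0.116, 1.442, -0, 1.584, -0.038], TCP at [289.836, 609.613, 240.646] pointing down, gripper open.
Joint ranges: [-2.83, 2.83], [-0.83, 2.19], [0.07, 2.5], [-1.14, 4.28], [0.01, 3], [-2.97, 2.97]. Speed limits (rad/s): [1.89, 1.89, 2.22, 3.14, 3.14, 3.14].

## Interface

Orientations are given as a unit quaternion [x, y, z, w].
In Python, from plant import * gives the robot as it stands.
- The arm moves only by the tool drive_tool, never from a script. Its argument "motion" is text: rows parted by semicolons, each of 5 numbers parted by spaces: the finger opening in cm, from 0 to 9.3, then the shift along the tool's x, y, z in cm, then the turn about the tool's z in rad. In form: claw tx ty tz spin; .... A call has 1 to 10 rows; each row shifts and turns the commanded pose from where the row before left it, along the tool's axes as they then stand; what a row does not reach is not made up. A row lasts 1/12 s, in which the tool goes at most 41.7 mm and 7.16 degrees, less where a joint would pass 70% of its speed; a pose out of reach is approached as far as the arm can. A call with a gripper value outside its range is refused whole. The fingers move at their own pace and stop on an object; the grip force is fixed at half the most. Time passes only in rows, so rows that do not move let the fingers close. It gives the time, the measured TCP pose, the force and the opening at its end, in the units of the state.
- observe(): the state, without advancing time (a new reading comes with each control period).
- capture(name): name is "scene" or "top"; returns a dict with "color" (480x640x3 uint8, red, green, blue), "z_map" (480x640 float32, mm along the optical axis (not along the pixel's ray), 0 where there is no reading), "fov_y" (degrees; the focal length in pixels is half the picture's height over the tangent of half this angle, whatever the lens; pixels are square), "cx", "cy" (the principal point, pixels), "world_to_cam" (4x4, takes a point from world to camera coordinates). Camera axes: x right, y down, z forward; pixel columns grow to the right and rows downward; lengths in mm; the calibration is good to about 2 mm. A picture is of the moment at which its call begins.
- sign_off(): hands the job in, once; it reports no verdict.
The state is a dict: "time_s": time; "joint_pos": joint angles; "joint_vel": joint speeds; "joint_efforts": joint torques, N m; "ee_pos": TCP position; "ee_rot": TCP orientation; "force": force on the tool from outside, world axes, zero at the start; "ft_torque": the same for the moment, N m; "grip_width": opening from 0.0 (shut) to 1.0 (fully open).
Only numpy, scipy, OpenCV 4.12 (cv2) and the standard library are available. Lean on these libraries where they do the work, as an engineer would, in place of code of your own. Each camera call takes 0.05 s, during which the arm holds its last target. There are 200 camera calls.

## Working session

There is one attempt and no reset: what is moved stays moved. The work goes in short steps, Python scripts to look and compute and a tool call to move; the robot and the scene stay as the last step left them, time stands still between calls to the robot, and variables do not carry over. Pictures are saved under pics/ and viewed, about 8 in all and at most 12, crops included, and the job is handed in when it is done.

Besides the shell and the picture viewer there is one more tool, called as name(argument=value, ...), one argument or row to a line, values as JSON. drive_tool: Moves the arm, as the interface text tells. Its arguments: {"type":"object","properties":{"motion":{"type":"string"}},"required":["motion"]}

```bash
mkdir -p pics; ls; cat > h.py <<'E'
import numpy as np, cv2
from plant import *
def save(c,name,crop=None,k=1):
    im=c["color"][:,:,::-1]
    if crop: r0,r1,c0,c1=crop; im=im[r0:r1,c0:c1]
    im=cv2.resize(im,None,fx=k,fy=k,interpolation=cv2.INTER_CUBIC); cv2.imwrite("pics/"+name,im)
def world(c):
    z=c["z_map"]; h,w=z.shape; f=h/2/np.tan(np.radians(c["fov_y"])/2)
    u,v=np.meshgrid(np.arange(w),np.arange(h))
    P=np.stack([(u-c["cx"])*z/f,(v-c["cy"])*z/f,z,np.ones_like(z)],-1)
    W=P@np.linalg.inv(c["world_to_cam"]).T
    W[z==0]=np.nan
    return W[...,:3]
E
python3 - <<'E'
from h import *
import pickle
s=observe(); print(s)
for n in("scene","top"):
    c=capture(n); pickle.dump(dict(c),open(n+".pkl","wb")); save(c,n+"0.png"); print(n,c["fov_y"],np.linalg.inv(c["world_to_cam"]).round(2).tolist())
E
```

```text
pics
{'time_s': 0.0, 'joint_pos': array([ 1.08915939e+00,  1.16473482e-01,  1.44229091e+00, -4.51753558e-06,
        1.58399287e+00, -3.78304658e-02]), 'joint_vel': array([ 0.00029483,  0.00034013, -0.00047052,  0.0010887 ,  0.00032201,
        0.00040027]), 'joint_efforts': array([ 5.80835494e-04, -7.21273613e+01, -6.22596860e+01,  7.81848491e-02,
        2.35245569e-02, -1.34104462e-04]), 'ee_pos': array([289.77222076, 609.42841581, 239.89767411]), 'ee_rot': array([ 8.45393356e-01,  5.34143928e-01, -5.02554346e-04,  2.94146813e-04]), 'force': array([-0.62346573,  0.6131441 , -0.26182258]), 'ft_torque': array([-0.00427865, -0.02144499, -0.00927832]), 'grip_width': 1.0044732265173253}
scene 54.18614290998791 [[0.8, -0.43, 0.41, 112.25], [-0.59, -0.59, 0.55, -594.27], [0.01, -0.68, -0.73, 977.51], [0.0, 0.0, 0.0, 1.0]]
top 49.77206439338636 [[0.02, -0.99, 0.17, 358.16], [-1.0, -0.02, 0.01, 7.11], [-0.0, -0.17, -0.99, 1308.65], [0.0, 0.0, 0.0, 1.0]]
```

View pics/scene0.png

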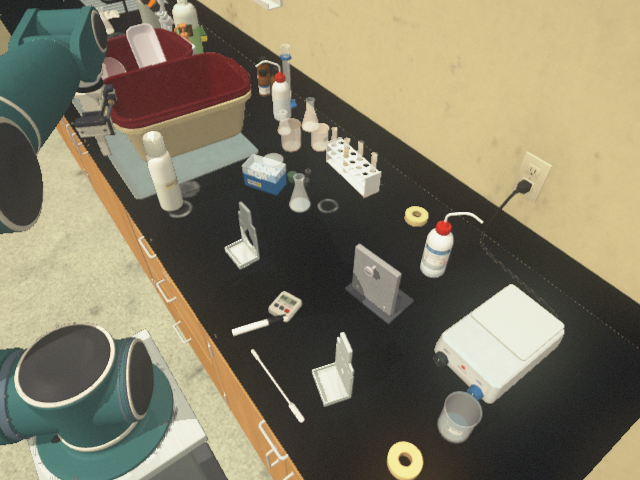

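View pics/top0.png

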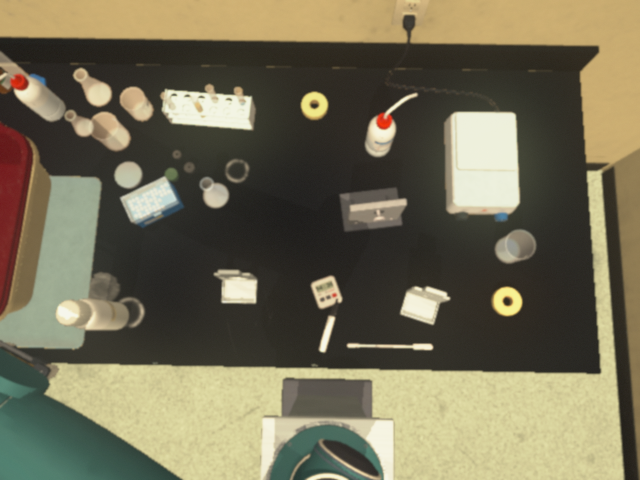

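The scene picture shows two ledges, at about (243,240) and (337,372), and the board with its screw at (375,272). The top view has the ledges at (237,288) and (425,303), and the board at (374,210). Next I'll enlarge them to tell which ledge has the keyhole.

```bash
python3 - <<'E'
from h import *
import pickle
c=pickle.load(open("scene.pkl","rb"));t=pickle.load(open("top.pkl","rb"))
k=lambda im,r,q:cv2.resize(im[r:r+90,q:q+90,::-1],(400,400),interpolation=cv2.INTER_CUBIC)[:,:265*400//265]
A=np.hstack([k(c["color"],190,200),k(c["color"],325,295)])
cv2.imwrite("pics/crop1.png",A)
W=world(c);T=world(t)
def seg(W,lo,hi,zmin):
    m=(W[...,0]>lo[0])&(W[...,0]<hi[0])&(W[...,1]>lo[1])&(W[...,1]<hi[1])&(W[...,2]>zmin)
    return W[m]
for n,(r,q) in dict(L=(288,237),R=(303,425),B=(210,374)).items():
    ctr=T[r-5:r+5,q-5:q+5].reshape(-1,3); cc=np.nanmedian(ctr,0); print(n,cc.round(0))
    for nm,X in(("scene",W),("top",T)):
        for zl,zh in ((20,60),(60,100),(100,130),(130,190)):
            P=seg(X,cc[:2]-90,cc[:2]+90,zl);P=P[P[:,2]<zh]
            if len(P)<15: continue
            m=np.median(P[:,:2],0); rect=cv2.minAreaRect(P[:,:2].astype(np.float32))
            print(nm,zl,zh,len(P),m.round(0),"zmax",P[:,2].max().round(0),[np.round(x,1) for x in rect])
E
```

```text
L [461. 231.   6.]
scene 20 60 130 [480. 226.] zmax 59.0 [array([454.6, 225.2]), array([63.7, 87.4]), np.float64(0.4)]
scene 60 100 121 [480. 213.] zmax 100.0 [array([481.1, 227. ]), array([ 7.4, 90.1]), np.float64(0.9)]
scene 100 130 118 [480. 215.] zmax 130.0 [array([482.2, 226.1]), array([ 9.3, 82.9]), np.float64(1.3)]
scene 130 190 156 [479. 219.] zmax 171.0 [array([481.7, 224.8]), array([11.9, 49.2]), np.float64(0.5)]
top 20 60 81 [481. 223.] zmax 58.0 [array([456.2, 223.6]), array([59.4, 82.6]), np.float64(1.1)]
top 60 100 52 [481. 215.] zmax 100.0 [array([480.9, 223.8]), array([ 5.4, 81.6]), np.float64(3.6)]
top 100 130 56 [482. 199.] zmax 128.0 [array([483.3, 224.2]), array([ 7.9, 81.7]), np.float64(0.1)]
top 130 190 133 [482. 223.] zmax 173.0 [array([482.9, 224.9]), array([47.8, 10.5]), np.float64(87.8)]
R [ 433. -241.    7.]
scene 20 60 171 [ 443. -238.] zmax 60.0 [array([ 444.7, -232.3]), array([85.7,  6.4]), np.float64(76.7)]
scene 60 100 184 [ 443. -239.] zmax 99.0 [array([ 444.8, -232.7]), array([85.1,  6.2]), np.float64(76.4)]
scene 100 130 147 [ 441. -248.] zmax 130.0
[... 765 characters left out ...]
ray([ 634.7, -107.7]), array([ 17.7, 130.5]), np.float64(14.4)]
scene 100 130 316 [ 638. -128.] zmax 130.0 [array([ 635.3, -108.3]), array([ 14.4, 128.8]), np.float64(12.6)]
scene 130 190 832 [ 637. -112.] zmax 170.0 [array([ 629.4, -107.5]), array([ 42.4, 130.1]), np.float64(7.2)]
top 20 60 155 [635. -92.] zmax 60.0 [array([ 664., -103.]), array([ 62.8, 128.5]), np.float64(7.9)]
top 60 100 166 [634. -96.] zmax 100.0 [array([ 635.9, -106.6]), array([ 13.2, 128.8]), np.float64(2.8)]
top 100 130 143 [ 635. -102.] zmax 130.0 [array([ 636.4, -106.8]), array([ 12.4, 129.2]), np.float64(3.4)]
top 130 190 634 [ 639. -108.] zmax 171.0 [array([ 631.5, -108.1]), array([ 41.2, 129.7]), np.float64(8.2)]
```

View pics/crop1.png

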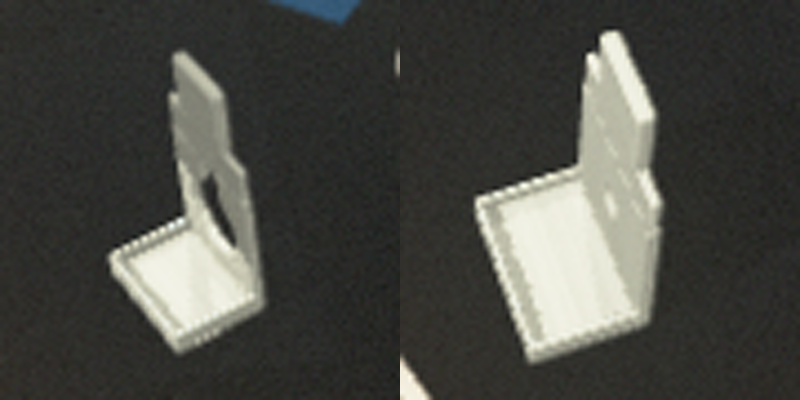

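The left crop (scene ≈(243,240)) shows the large keyhole opening at crop (218,210). The right one shows only a small hole at crop (612,205). So the target is the ledge near (482,225). Next come the yaw angles and the screw.

```bash
python3 - <<'E'
from h import *
import pickle
def fit(P,n=''):
    # robust line x = a + b*y
    P=P[np.isfinite(P).all(1)]; m=np.ones(len(P),bool)
    for _ in range(8):
        b,a=np.polyfit(P[m,1],P[m,0],1); r=P[:,0]-a-b*P[:,1]; m=abs(r)<max(2,1.5*np.std(r[m]))
    return a,b,np.std(r[m]),m.sum()
for nm in("scene","top"):
    W=world(pickle.load(open(nm+".pkl","rb"))).reshape(-1,3)
    box=lambda x0,x1,y0,y1,z0,z1:W[(W[:,0]>x0)&(W[:,0]<x1)&(W[:,1]>y0)&(W[:,1]<y1)&(W[:,2]>z0)&(W[:,2]<z1)]
    L=box(460,505,170,280,40,163); a,b,s,n=fit(L); print(nm,"ledge front b",b,"x@225",a+b*225,s,n)
    top=box(460,505,170,280,164,180); r=cv2.minAreaRect(top[:,:2].astype(np.float32)); a,b,s,n=fit(top);print(" tabtop",r,top.mean(0).round(1),b,n)
    B=box(600,680,-180,-30,60,125); a,b,s,n=fit(B); print(" board face b",b,"x@-108",a-b*108,s,n)
    Bt=box(600,680,-180,-30,161,180);a2,b2,s2,n2=fit(Bt); print(" board top",b2,a2-108*b2,Bt.min(0),Bt.max(0), cv2.minAreaRect(Bt[:,:2].astype(np.float32)))
    d=(W[:,0]-a-b*W[:,1])/np.hypot(1,b)
    m=(d<-14)&(d>-40)&(W[:,1]>-180)&(W[:,1]<-30)&(W[:,2]>110)&(W[:,2]<175)
    H=W[m]; print(" head",m.sum(),H.min(0).round(1),H.max(0).round(1),H.mean(0).round(1),"d",np.percentile(d[m],[2,25,50,75,98]).round(1))
    f=H[d[m]<np.percentile(d[m],20)+2.5]; print(" head face",f.mean(0),f.min(0),f.max(0))
E
```

```text
scene ledge front b -0.0018443687636926788 x@225 479.67619308024126 0.9049761866510603 285
 tabtop ((481.268798828125, 225.28123474121094), (48.915435791015625, 10.005311965942383), 86.67452239990234) [481.5 224.4 167.9] 0.0008460243739914237 27
 board face b -0.14016383091093018 x@-108 634.7157800078546 0.9286537684170242 639
 board top -0.12574407674289384 637.9622159715924 [ 625.28525223 -170.37304188  161.10043512] [657.11979766 -42.12367516 170.06182847] ((641.117919921875, -105.82120513916016), (18.614240646362305, 129.72927856445312), 7.16692590713501)
 head 78 [ 608.4 -122.7  131.5] [617.6 -97.5 160.6] [ 611.7 -111.2  148.8] d [-26.  -24.6 -23.6 -22.3 -18.8]
 head face [ 610.72971985 -110.47148651  147.30669944] [ 608.36213945 -122.69696435  131.45842226] [613.70806942 -97.51060767 159.81958791]
top ledge front b -0.004438074962499909 x@225 480.3270902462457 1.039809705736436 129
 tabtop ((484.0783386230469, 225.32791137695312), (9.114934921264648, 47.113624572753906), 0.301068514585495) [483.3 224.5 168. ] 0.026243162031961052 42
 board face b -0.1407714475272465 x@-108 635.8606207748119 0.5267084050136929 278
 board top -0.12502415433776087 642.5277243671151 [ 626.77547385 -169.86587539  161.07292069] [658.85345011 -42.22012092 171.0919856 ] ((643.1649169921875, -106.4312744140625), (17.2238712310791, 129.58653259277344), 7.943883895874023)
 head 52 [ 610.1 -123.3  135.7] [622.2 -98.1 160.8] [ 614.2 -110.4  152.9] d [-24.6 -23.8 -22.7 -20.3 -14.4]
 head face [ 612.51567535 -110.82395706  151.40544224] [ 610.06886184 -123.19868927  135.67972875] [615.57549073 -98.21899564 160.80333746]
```

```bash
python3 - <<'E'
from h import *
import pickle, plant
print([n for n in dir(plant) if not n.startswith('_')], getattr(plant,'finger_overhang',None))
for nm,sl in(("scene",(slice(130,205),slice(145,185))),("top",(slice(295,330),slice(60,130)))):
    W=world(pickle.load(open(nm+".pkl","rb")))[sl].reshape(-1,3); W=W[np.isfinite(W).all(1)]
    H=W[(W[:,2]>40)]; print(nm,np.percentile(H,[2,50,98],axis=0).round(0).tolist())
for nm in("scene",):
    W=world(pickle.load(open(nm+".pkl","rb"))).reshape(-1,3)
    m=(W[:,0]>250)&(W[:,0]<600)&(W[:,1]>-150)&(W[:,1]<560)&(W[:,2]>175); print("tall on path",m.sum(), W[m].mean(0) if m.any() else '')
E
```

```text
['MotionError', 'capture', 'finger_overhang', 'observe', 'sign_off'] 22.0
scene [[352.0, 499.0, 43.0], [388.0, 514.0, 133.0], [525.0, 733.0, 250.0]]
top [[354.0, 498.0, 49.0], [385.0, 510.0, 188.0], [416.0, 544.0, 251.0]]
tall on path 3254 [309.17464804 501.02969112 425.13782123]
```

drive_tool(
  motion="9.3 0 0 -1.2 0.113;9.3 0 0 -1.2 0.113;9.3 0 0 -1.2 0.113;9.3 0 0 -1.2 0.113;9.3 0 0 -1.2 0.113;9.3 0 0 -1.2 0.113;9.3 0 0 -1.2 0.113;9.3 0 0 -1.2 0.113;9.3 0 0 -1.2 0.113;9.3 0 0 -1.2 0.113",
)

```text
time_s: 0.93
ee_pos: [289.8, 609.6, 360.8]
ee_rot: [1.0, -0.004, -0.0, 0.0]
force: [-0.9, -0.8, -0.1]
grip_width: 0.999
```

drive_tool(
  motion="9.3 1.75 3.49 0 -0.01;9.3 1.75 3.49 0 0;9.3 1.75 3.49 0 0;9.3 1.75 3.49 0 0;9.3 1.75 3.49 0 0;9.3 1.75 3.49 0 0;9.3 1.75 3.49 0 0;9.3 1.75 3.49 0 0;9.3 1.75 3.49 0 0;9.3 1.75 3.49 0 0",
)

```text
time_s: 1.77
ee_pos: [467.3, 259.8, 360.5]
ee_rot: [1.0, 0.004, -0.0, 0.0]
force: [0.5, 0.4, -0.2]
grip_width: 1.002
```

drive_tool(
  motion="9.3 1.77 3.55 0 0;9.3 0 0 0 0;9.3 0 0 0 0",
)

```text
time_s: 2.02
ee_pos: [485.5, 224.7, 360.4]
ee_rot: [1.0, 0.002, -0.0, 0.0]
force: [-0.7, -0.1, -0.1]
grip_width: 0.997
```

drive_tool(
  motion="9.3 -0.3 0 3.5 0;9.3 0 0 3.5 0;9.3 0 0 3.5 0;9.3 0 0 3.5 0;9.3 0 0 3 0;9.3 0 0 2 0;9.3 0 0 1.6 0;9.3 0 0 0 0;9.3 0 0 0 0",
)

```text
time_s: 2.77
ee_pos: [481.2, 227.1, 154.4]
ee_rot: [1.0, 0.004, -0.001, 0.0]
force: [-1.1, 0.5, 0.6]
grip_width: 0.998
```

```bash
python3 - <<'E'
from h import *
c=capture("scene"); t=capture("top")
k=lambda im,r,q:cv2.resize(im[r:r+120,q:q+120,::-1],(400,400),interpolation=cv2.INTER_CUBIC)
cv2.imwrite("pics/grasp.png",np.hstack([k(c["color"],160,180),k(t["color"],230,180)])); print(observe()["ee_pos"])
E
```

```text
[482.08144086 227.01169283 156.08405499]
```

View pics/grasp.png

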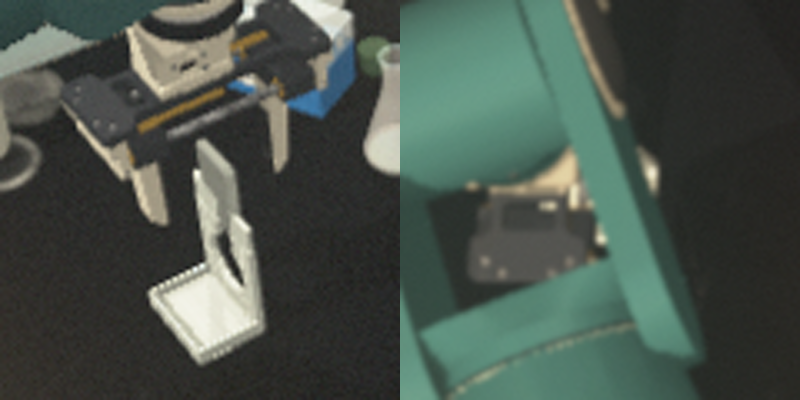

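The tab stands between the fingers, with the front tip at crop (155,220), the rear tip at (280,165) and the tab at (215,170). I'll close now.

drive_tool(
  motion="4 0 0 0 0;2 0 0 0 0;0 0 0 0 0;0 0 0 0 0;0 0 0 0 0;0 0 0 0 0;0 0 0 0 0;0 0 0 0 0;0 0 0 0 0",
)

```text
time_s: 3.62
ee_pos: [481.9, 226.3, 154.6]
ee_rot: [1.0, 0.003, -0.0, 0.0]
force: [0.3, 0.1, 0.2]
grip_width: 0.407
```

drive_tool(
  motion="0 0 0 -0.5 0;0 0 0 -1.5 0;0 0 0 -2.5 0;0 0 0 -3.5 0;0 0 0 -3.5 0;0 0 0 -3.5 0;0 0 0 -2 0;0 0 0 0 0;0 0 0 0 0",
)

```text
time_s: 4.37
ee_pos: [482.1, 226.4, 325.9]
ee_rot: [1.0, 0.004, 0.001, -0.0]
force: [0.3, -0.3, -0.2]
grip_width: 0.005
```

```bash
python3 - <<'E'
from h import *
c=capture("scene"); s=observe(); print(s["ee_pos"],s["ee_rot"],s["force"],s["grip_width"],s["joint_pos"])
save(c,"held.png",(110,260,150,320),3.5)
E
```

```text
[481.84361425 226.2339844  324.4202929 ] [ 9.99993975e-01  3.47122994e-03 -3.23809587e-05  1.62004228e-05] [ 0.44440196 -0.24647777 -0.30093523] 0.005498647430416816 [ 3.91045822e-01 -2.05186080e-01  1.61813220e+00 -5.59081714e-06
  1.72871874e+00  3.84102469e-01]
```

View pics/held.png

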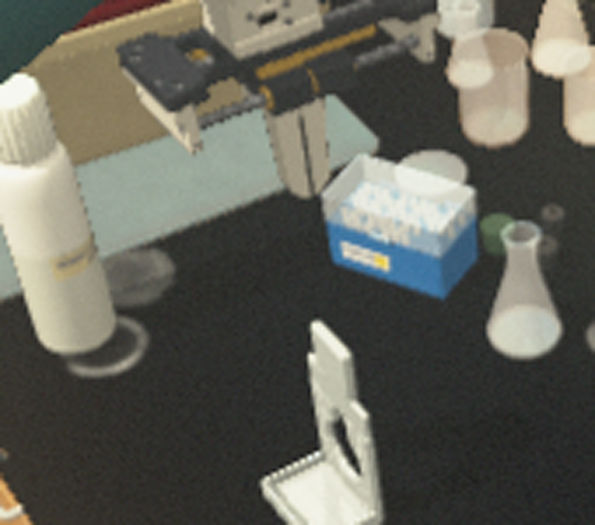

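My mistake: the fingers close slowly (about 75 mm/s) and I lifted before they had shut, so the grip is empty. The ledge still stands. I'll reopen and re-measure it.

drive_tool(
  motion="6 0 0 0 0;6 0 0 0 0;6 0 0 0 0;6 0 0 0 0;6 0 0 0 0;6 0 0 0 0;6 0 0 0 0;6 0 0 0 0;6 0 0 0 0;6 0 0 0 0",
)

```text
time_s: 5.25
ee_pos: [481.9, 226.3, 324.7]
ee_rot: [1.0, 0.003, 0.0, -0.0]
force: [-0.2, 0.0, -0.9]
grip_width: 0.633
```

```bash
python3 - <<'E'
from h import *
s=observe(); print(s["ee_pos"],s["ee_rot"],s["grip_width"])
W=world(capture("scene")).reshape(-1,3)
m=(W[:,0]>450)&(W[:,0]<520)&(W[:,1]>160)&(W[:,1]<290)&(W[:,2]<180)
t=W[m&(W[:,2]>135)]; print("tab",cv2.minAreaRect(t[:,:2].astype(np.float32)),t.max(0).round(1),len(t))
t=W[m&(W[:,2]>60)&(W[:,2]<120)]; print("plate",cv2.minAreaRect(t[:,:2].astype(np.float32)),len(t))
E
```

```text
[481.8725622  226.26787    324.67645513] [ 9.99993986e-01  3.46803487e-03  2.69739009e-05 -1.87969141e-05] 0.6334832300036887
tab ((481.55462646484375, 225.1995849609375), (11.047207832336426, 51.04446792602539), 0.06859954446554184) [487.1 250.7 172.4] 140
plate ((481.7291259765625, 225.0247344970703), (8.516691207885742, 86.00557708740234), 1.819275975227356) 207
```

The ledge hasn't moved. Going down again, opening 60 mm.

drive_tool(
  motion="5 0 0.1 3.5 0;5 0 0 3.5 0;5 0 0 3.5 0;5 0 0 3 0;5 0 0 2 0;5 0 0 1.5 0;5 0 0 0 0;3 0 0 0 0;0 0 0 0 0;0 0 0 0 0",
)

```text
time_s: 6.13
ee_pos: [482.4, 225.5, 156.2]
ee_rot: [1.0, 0.004, 0.001, -0.0]
force: [-0.2, -0.4, 0.4]
grip_width: 0.371
```

drive_tool(
  motion="0 0 0 0 0;0 0 0 0 0;0 0 0 0 0;0 0 0 0 0;0 0 0 0 0;0 0 0 0 0;0 0 0 0 0",
)

```text
time_s: 6.72
ee_pos: [481.8, 225.2, 154.5]
ee_rot: [1.0, 0.003, -0.0, 0.0]
force: [-0.5, -0.5, -0.8]
grip_width: 0.102
```

drive_tool(
  motion="0 0 0 0 0;0 0 0 0 0;0 0 0 -0.5 0;0 0 0 -1.5 0;0 0 0 -2.5 0;0 0 0 -2.5 -0.065;0 0 0 -1.5 -0.068;0 0 0 -1 0;0 0 0 0 0;0 0 0 0 0",
)

```text
time_s: 7.55
ee_pos: [481.9, 225.3, 249.3]
ee_rot: [0.998, 0.069, 0.0, -0.0]
force: [-0.1, -0.7, -1.0]
grip_width: 0.105
```

```bash
python3 - <<'E'
from h import *
c=capture("scene"); s=observe(); print(s["ee_pos"],s["ee_rot"],s["force"],s["grip_width"])
save(c,"held2.png",(110,260,150,320),3.5)
E
```

```text
[481.681478   225.19970326 248.59177983] [ 9.97617259e-01  6.89890910e-02 -5.27739081e-04  1.76339015e-04] [ 0.26295774  0.07579484 -1.9924388 ] 0.10814450960458116
```

View pics/held2.png

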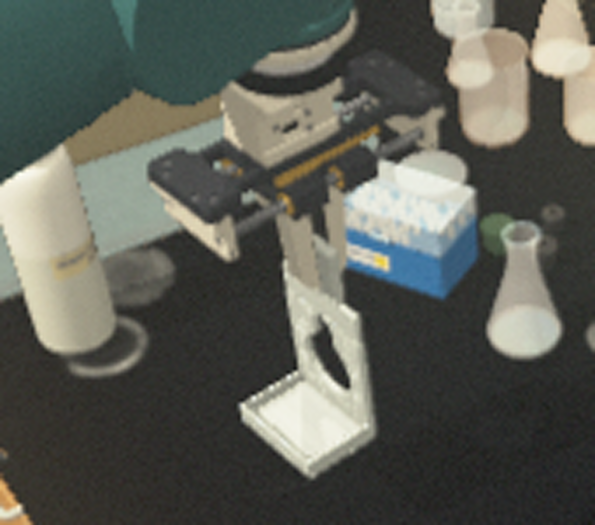

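The ledge is held upright, with the tab between the fingers at crop (320,250) and the keyhole at (333,360). Force −2 N and opening 10 mm both fit. Next I'll carry it across, stopping about 70 mm in front of the screw.

drive_tool(
  motion="0 0.1 2 0 0;0 0.3 3.8 0 0;0 0.3 3.9 0 0;0 0.3 3.9 0 0;0 0.3 3.9 0 0;0 0.3 3.9 0 0;0 0.3 3.9 0 0;0 0.3 3.9 0 0;0 0.3 3.8 0 0;0 0.2 2 0 0",
)

```text
time_s: 8.43
ee_pos: [557.3, -121.0, 247.8]
ee_rot: [0.998, 0.068, -0.001, -0.0]
force: [-0.0, -0.2, -2.1]
grip_width: 0.105
```

drive_tool(
  motion="0 0 0 0 0;0 0 0 0 0;0 0 0 0 0",
)

```text
time_s: 8.68
ee_pos: [557.1, -117.1, 248.6]
ee_rot: [0.998, 0.07, -0.001, -0.0]
force: [0.5, 0.8, -1.8]
grip_width: 0.108
```

```bash
python3 - <<'E'
from h import *
c=capture("scene"); s=observe(); print(s["ee_pos"],s["ee_rot"],s["force"],s["grip_width"])
S=np.array([626.3,-108.2]);d=S-s["ee_pos"][:2];a=np.radians(8);print("to S, tool x,y:",d@[np.cos(a),np.sin(a)],d@[np.sin(a),-np.cos(a)])
save(c,"pre.png",(190,340,270,440),3.5)
W=world(c).reshape(-1,3)
# plate in gripper frame
R=np.array([[np.cos(a),np.sin(a)],[np.sin(a),-np.cos(a)]]); L=(W[:,:2]-s["ee_pos"][:2])@R.T
m=(abs(L[:,0])<14)&(abs(L[:,1])<60)
for z0,z1 in((100,150),(150,190),(190,222)):
    q=m&(W[:,2]>z0)&(W[:,2]<z1); print(z0,q.sum(),"x med",np.median(L[q,0]).round(1),"y",np.percentile(L[q,1],[1,99]).round(1))
q=m&(W[:,2]<160); print("zmin",np.percentile(W[q,2],[1,5]))
E
```

```text
[ 557.21177124 -116.72080494  248.97119423] [ 9.97548820e-01  6.99721659e-02 -4.32479600e-04 -2.46905124e-04] [-0.31394793  0.33343319 -0.49572132] 0.09997429840744604
to S, tool x,y: 69.6017337167975 1.1773419839164614
100 413 x med -4.3 y [-43.3  40.7]
150 235 x med -3.8 y [-42.1  40.6]
190 231 x med -4.0 y [-29.9  41.2]
zmin [-2.74880155 -1.37955032]
```

View pics/pre.png

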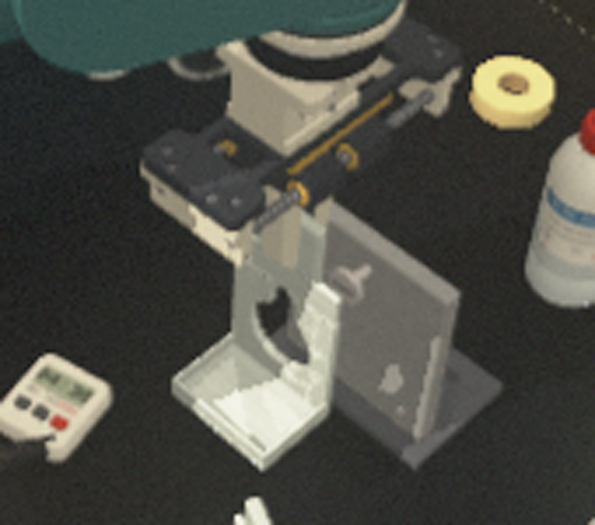

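The plate is parallel to the board, with the hole at crop (283,325) and the screw at (350,280) behind it. The numbers say 70 mm forward and 2 mm along tool +y, with the hole centre at z≈144.5. Advancing.

drive_tool(
  motion="0 0.5 0.2 0 0;0 1 0 0 0;0 1 0 0 0;0 1 0 0 0;0 1 0 0 0;0 1 0 0 0;0 0.8 0 0 0;0 0.7 0 0 0;0 0 0 0 0;0 0 0 0 0",
)

```text
time_s: 9.57
ee_pos: [627.2, -109.7, 249.4]
ee_rot: [0.998, 0.07, -0.0, -0.0]
force: [-0.5, 0.8, -1.5]
grip_width: 0.104
```

```bash
python3 - <<'E'
from h import *
c=capture("scene"); s=observe(); print(s["ee_pos"],s["ee_rot"],s["force"],s["grip_width"])
S=np.array([626.3,-108.2]);d=S-s["ee_pos"][:2];a=np.radians(8);print("to S, tool x,y:",d@[np.cos(a),np.sin(a)],d@[np.sin(a),-np.cos(a)])
save(c,"in.png",(220,330,320,440),5)
W=world(c).reshape(-1,3)
R=np.array([[np.cos(a),np.sin(a)],[np.sin(a),-np.cos(a)]]); L=(W[:,:2]-S)@R.T
for z0,z1 in((100,118),(118,172),(172,200)):
    q=(abs(L[:,1])<60)&(L[:,0]<30)&(L[:,0]>-9)&(W[:,2]>z0)&(W[:,2]<z1); print(z0,q.sum(),np.histogram(L[q,0],np.arange(-9,31,3))[0])
E
```

```text
[ 626.9743114  -109.77294587  249.53759593] [ 9.97549637e-01  6.99620357e-02 -1.85638219e-04 -3.78291006e-06] [-0.67447348  0.02206756 -2.28696847] 0.10649813214870532
to S, tool x,y: -0.44883728867192146 -1.6514840776465127
100 239 [30 86 63  4  4 38 14  0  0  0  0  0  0]
118 639 [  3 142 107  19  18 198  91  25  14  13   8   1   0]
172 225 [  2 127  90   6   0   0   0   0   0   0   0   0   0]
```

View pics/in.png

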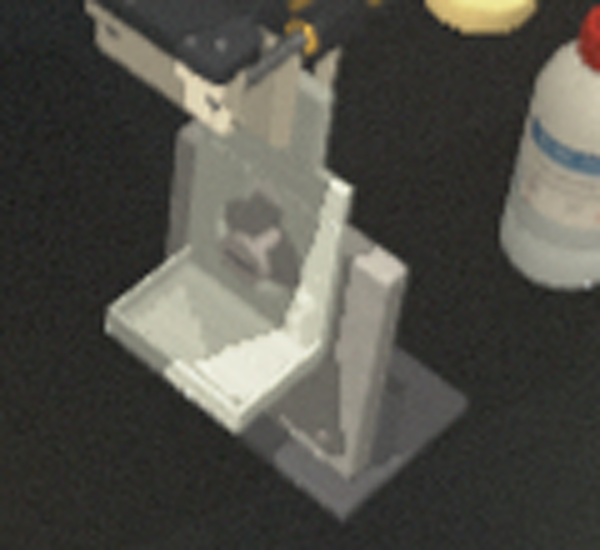

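The screw head has passed through the round hole (crop (250,245)) without contact, and the plate front lies at about −3 mm, so it's in the gap. Lowering.

drive_tool(
  motion="0 0 0 0.3 0;0 0 0 0.6 0;0 0 0 0.6 0;0 0 0 0.6 0;0 0 0 0.6 0;0 0 0 0.5 0;0 0 0 0.4 0;0 0 0 0.2 0;0 0 0 0 0;0 0 0 0 0",
)

```text
time_s: 10.45
ee_pos: [627.1, -109.8, 211.7]
ee_rot: [0.998, 0.07, 0.0, 0.0]
force: [-0.5, 0.2, -1.4]
grip_width: 0.111
```

drive_tool(
  motion="0 0 0 0.1 0;0 0 0 0.1 0;0 0 0 0.1 0;0 0 0 0.1 0;0 0 0 0 0;0 0 0 0 0",
)

```text
time_s: 10.95
ee_pos: [627.0, -109.8, 207.6]
ee_rot: [0.998, 0.07, -0.0, -0.0]
force: [-0.1, 0.3, -2.1]
grip_width: 0.11
```

drive_tool(
  motion="0 0 0 0.1 0;0 0 0 0.1 0;0 0 0 0 0;0 0 0 0 0",
)

```text
time_s: 11.28
ee_pos: [627.2, -109.8, 207.0]
ee_rot: [0.998, 0.07, 0.001, 0.0]
force: [-3.1, 0.5, 8.9]
grip_width: 0.106
```

The force rose to about +9 N, so the slot top is on the shank at the expected height. Releasing.

drive_tool(
  motion="2 0 0 0 0;4 0 0 0 0;6 0 0 0 0;7 0 0 0 0;7 0 0 0 0;7 0 0 0 0;7 0 0 0 0;7 0 0 0 0;7 0 0 0 0;7 0 0 0 0",
)

```text
time_s: 12.12
ee_pos: [627.1, -109.8, 205.6]
ee_rot: [0.998, 0.07, -0.0, -0.0]
force: [-0.3, 0.7, -0.4]
grip_width: 0.737
```

```bash
python3 - <<'E'
from h import *
c=capture("scene"); s=observe(); print(s["ee_pos"],s["force"],s["grip_width"])
save(c,"rel.png",(220,330,320,440),5)
E
```

```text
[ 627.05606558 -109.75068208  205.65031431] [ 0.27428978 -0.70988885  0.76122361] 0.7462624574775838
```

View pics/rel.png

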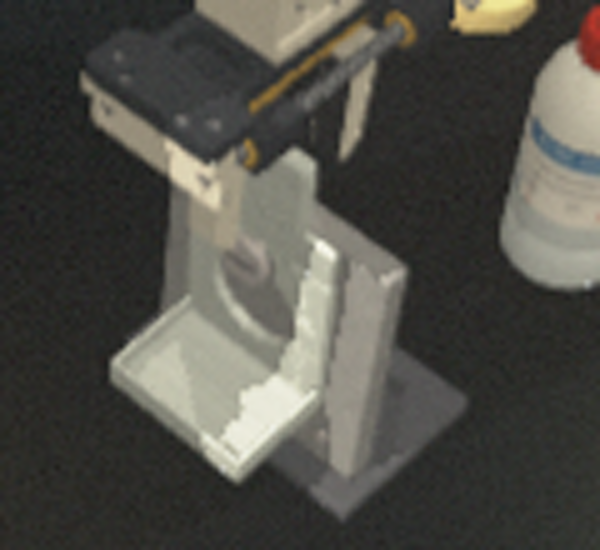

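The ledge hangs with the head at crop (245,258) above the slot, and the fingers are clear on both sides of the tab. Retreating straight up.

drive_tool(
  motion="7 0 0 -0.5 0;7 0 0 -2 0;7 0 0 -3.5 0;7 0 0 -3.5 0;7 0 0 -3.5 0;7 0 0 -3.5 0;7 0 0 -2 0;7 0 0 0 0;7 0 0 0 0;7 0 0 0 0",
)

```text
time_s: 13.0
ee_pos: [627.0, -109.8, 389.7]
ee_rot: [0.998, 0.07, -0.001, -0.0]
force: [-0.2, 0.0, -1.8]
grip_width: 0.754
```

```bash
python3 - <<'E'
from h import *
c=capture("scene"); s=observe(); print(s["time_s"],s["ee_pos"],s["force"])
save(c,"final.png",(200,420,280,440),3.5*0.75)
save(c,"final.png",(220,410,290,440),3)
W=world(c).reshape(-1,3); S=np.array([626.3,-108.2]);a=np.radians(8)
R=np.array([[np.cos(a),np.sin(a)],[np.sin(a),-np.cos(a)]]); L=(W[:,:2]-S)@R.T
q=(abs(L[:,1])<28)&(abs(L[:,0]+8)<25)&(W[:,2]>185)&(W[:,2]<250)
print("tab top z",np.percentile(W[q,2],99).round(1),"x,y med",np.median(L[q],0).round(1))
q=(W[:,0]>400)&(W[:,0]<490)&(W[:,1]<-180)&(W[:,1]>-290)&(W[:,2]>130)&(W[:,2]<180); print("plain",cv2.minAreaRect(W[q,:2].astype(np.float32)))
E
```

```text
13.05 [ 626.93193093 -109.73151549  389.24709723] [ 0.71062758  0.69737796 -1.09517456]
tab top z 223.1 x,y med [-8.1  2.9]
plain ((446.7752380371094, -233.93145751953125), (47.56161880493164, 10.512650489807129), 71.9803466796875)
```

View pics/final.png

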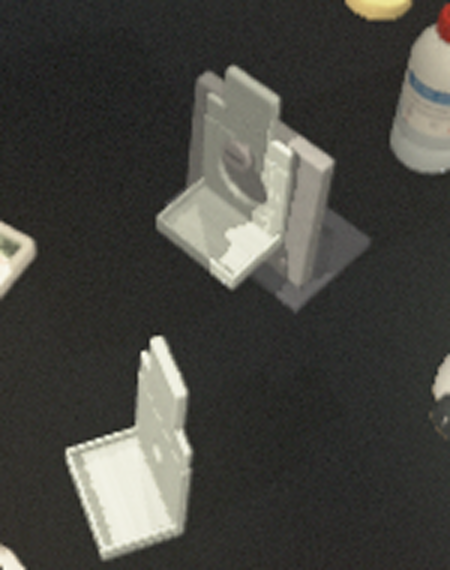

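The ledge hangs freely, with the screw head in the slot at crop (237,153). Its tab top is at z≈223, against about 221 expected at fully home. The plain ledge stands where it was.

```bash
python3 -c "
from plant import *
print(sign_off())"
```

```text
the job is handed in; nothing more can be done
None
```

The keyhole ledge is hanging on the screw by itself, and I handed the job in at about 13 s on the robot's clock.

- **How it went:** I passed the round hole over the screw head without contact and lowered the ledge. At the expected height the wrist felt about 9 N of contact. I then opened the fingers and backed straight up.
- **Last checks:** The final picture shows the screw head in the narrow slot, and the tab leans forward as a hung ledge should. The tab top measured z ≈ 223 mm, against about 221 mm expected when fully home, which is within the camera's accuracy. The tab sat about 3 mm to one side of my screw estimate, which is inside the slot's play. The plain ledge was within camera noise of where it stood at the start, and the gripper was well clear.
- **What went wrong:** My first grasp failed because I lifted before the slow fingers had closed. The ledge had not moved when I measured it again, and the second grasp held.

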